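# Walk a stuck mould insert loose with a mallet

## Robot

A 7-joint arm with a two-finger parallel gripper is mounted at the origin on a cart in front of the work surface, level with it; the furniture and walls round the work are solid. World frame = base frame: x ahead of the robot, y to its left, z up, the work surface at z = 0. Lengths are in m, angles in rad, forces in N, time in s.
With the tool pointing down it reaches from about 0.35 to 0.9 m from the base axis. Payload 8.1 kg.
Tool frame: the origin (TCP) lies between the finger pads; the fingertips stand 22 mm ahead of it and the grasp point (between the pads) lies 3 mm ahead of it; x points along the fingers, z is the direction in which the jaws open and shut, and the axes are right-handed (so a half turn about x gives the same grasp; the last joint's range is limited). The gripper opens to 85 mm and grips with 20 to 120 N. Pads are 22 mm wide; open, the fingers measure 114 mm over their backs; the gripper's body (76 mm by 85 mm) begins 54 mm behind the grasp point. The pads swing forward as they close: fully open they stand 13 mm farther back than shut.
Start: joints at [-1.244, 0.434, 0.025, 1.573, -0.012, 1.134, -0.075], TCP at [0.26, 0.568, 0.216] pointing down, gripper open.
Joint ranges: [-2.62, 2.62], [-0.44, 2.09], [-1.27, 1.32], [0.08, 2.57], [-1.32, 4.46], [0.12, 2], [-2.74, 2.74]. Speed limits (rad/s): [2.22, 2.22, 3.01, 3.01, 3.14, 3.14, 3.14].

## Interface

Orientations are given as a rotation vector (axis times angle).
In Python, from bench import * gives the robot as it stands. Calls block until the motion is done:
- reach(position, orientation): joint-space move of the TCP to a pose.
- line_to(position, frame=None, vel=0.15): straight line of the TCP; frame=None keeps the orientation; vel is the mean speed in m/s.
- goto_joints(angles): joint-space move.
- set_gripper(opening, grip_force=None): finger opening in m; grip_force is the grip in N (None keeps the last); returns when the fingers have stopped.
- hold(seconds).
- ik(position, orientation): joint angles nearest the present ones, or None.
- read_state(): the state.
- capture(name): name is "scene" or "top"; returns a dict with "pixels" (400x640x3 uint8, red, green, blue), "z_map" (400x640 float32, m along the optical axis (not along the pixel's ray), 0 where there is no reading), "K" (3x3 intrinsics, pixels), "extrinsics" (4x4, takes a point from world to camera coordinates). Camera axes: x right, y up, looking along -z (the intrinsics and any distortion apply to the point x, -y, -z); pixel columns grow to the right and rows downward; lengths in m; the calibration is good to about 2 mm. A picture is of the moment at which its call begins.
A pose or a line that the arm cannot do raises IKError and nothing moves.
- job_done(): hands the job in, once; it reports no verdict.
The state is a dict: "time_s": time; "joints": joint angles; "dq": joint speeds; "tau": joint torques, N m; "position": TCP position; "eef_rot": TCP orientation; "contact_force": force on the tool from outside, world axes, zero at the start; "moment": the same for the moment, N m; "grip_width": finger opening in m.
Only numpy, scipy, OpenCV 4.12 (cv2) and the standard library are available. Lean on these libraries where they do the work, as an engineer would, in place of code of your own. Each camera call takes 0.05 s, during which the arm holds its last target. There are 200 camera calls.

## Task

The insert bar is stuck in the small pressing mould. Take the rubber-faced mallet (not the slim steel hammer, which stays where it is) and drive the bar away from you with light taps on the near faces of its two end lugs, changing sides so that neither end ever gets more than about 10 mm ahead of the other, until both ends have moved about 20 mm out of the seat. Then stand the mallet upright on its head on the worktop again and let go.

Things in the scene. Friction and masses are not known exactly. Their poses are not given: they have to be found in the camera images.
- mould: pressing mould, fixed on the worktop: dark base plate 110 (x) x 120 (y) x 10 mm and an aluminium block 76 mm wide (y), 52 mm high, x = -48 to 32 mm, whose slot is closed in front, open behind and at both sides. The insert bar lies across in the slot. Origin: centre of the base plate's underside; x points away from the robot, the way the bar comes out; y left, z up.
- bar_left_end (a point): centre of the near flat face of the left lug of the steel insert bar. Bar: 172 mm long (y), 24 mm thick (x). Near each end a lug, 30 mm wide (y), 24 mm thick (x), 13 to 55 mm above the worktop, stands out beside the block. Axes as the mould's, turning with the bar. Seated, this point is at x = -12, y = 70, z = 36 mm in the mould's frame.
- bar_right_end (a point): the same point on the right lug; seated, at x = -12, y = -70, z = 36 mm in the mould's frame. The bar sits tight: pushing one lug along the mould's +x with 4 N or a little more turns the bar slowly about the other lug, which stays put. It stays where it is left, does not spring back, and each end can go about 30 mm.
- mallet_center (a point): mallet, 0.3 kg, standing upright on its head; point in the middle of the free handle, on its axis, 80 mm above the foot. z up the handle, x along the head. Head: grey block with a black rubber face at each end (both alike), 80 mm from face to face (x), 40 mm wide, 38 mm high, its middle 61 mm below this point. Handle: square wood, 22 x 22 mm, sides along x and y, ending 40 mm above this point.
- hammer_center (a point): the slim steel hammer that is to be left alone, also standing on its head: head about 73 x 26 x 26 mm, handle 18 x 18 mm, 116 mm high in all. This point is on the handle's axis 70 mm above its foot.
Mind the look-alikes: they are no part of the job. Leave any red look-alike of the part that bears mallet_center alone.

How it is judged:
By the outcome, as a careful person would: the job done as asked, in the order asked, and still so for the second after the job is handed in, with the robot touching nothing.
It also fails if it takes over 67 s, if anything falls off the work surface, if the arm or the gripper's body presses on something with over 40 N, if the wrist force passes 120 N, or if a joint passes its speed limit or range.

## Working session

There is one attempt and no reset: what is moved stays moved. The work goes in short steps, each a Python script; the robot and the scene stay as the last script left them, time stands still between calls to the robot, and variables do not carry over. Pictures are saved under pics/ and viewed, about 8 in all and at most 12, crops included, and the job is handed in when it is done.

```bash
mkdir -p pics; ls
cat > h.py <<'E'
from bench import *
import numpy as np, cv2
def cap(n):
    c=capture(n); return c
def save(c,f,crop=None,s=1):
    im=c["pixels"][:,:,::-1]
    if crop: u0,v0,u1,v1=crop; im=im[v0:v1,u0:u1]
    cv2.imwrite("pics/"+f,cv2.resize(im,None,fx=s,fy=s,interpolation=cv2.INTER_CUBIC))
def cloud(c):
    K=c["K"];E=c["extrinsics"];z=c["z_map"];v,u=np.mgrid[:400,:640]
    P=np.stack([(u-K[0,2])/K[0,0]*z,-(v-K[1,2])/K[1,1]*z,-z],-1)
    W=(P-E[:3,3])@E[:3,:3]; W[z==0]=np.nan
    return W
E
python3 - <<'E'
from h import *
for n in("scene","top"):
    c=cap(n);save(c,n+"0.png");np.savez("/tmp/"+n,**c)
    E=c["extrinsics"];print(n,c["K"].round(1).tolist(),(-E[:3,:3].T@E[:3,3]).round(3),(c["z_map"]==0).mean(),[k for k in c])
s=read_state();print(s)
E
```

```text
pics
scene [[374.4, 0.0, 313.2], [0.0, 374.4, 195.3], [0.0, 0.0, 1.0]] [-0.032 -0.706  0.632] 0.00394921875 ['pixels', 'z_map', 'K', 'extrinsics']
top [[388.8, 0.0, 325.5], [0.0, 388.8, 197.7], [0.0, 0.0, 1.0]] [ 0.427 -0.058  1.138] 0.0039140625 ['pixels', 'z_map', 'K', 'extrinsics']
{'time_s': 0.1, 'joints': array([-1.24358181,  0.4351464 ,  0.02495955,  1.57399119, -0.01155965,
        1.13399749, -0.07510632]), 'dq': array([ 0.00109422, -0.00046578, -0.00105979,  0.00012109,  0.00199661,
        0.00029277,  0.00025129]), 'tau': array([ 3.50737966e-03, -6.71756887e+01,  1.02830004e+00, -3.16897345e+01,
        1.58787839e-02,  7.31004809e-03, -5.30721945e-05]), 'position': array([0.26029897, 0.56770407, 0.21521437]), 'eef_rot': array([-0.88787071,  1.38353551,  0.8864197 ]), 'contact_force': array([-0.6626086 ,  0.35552439, -0.80995817]), 'moment': array([0.00419075, 0.01743259, 0.0159574 ]), 'grip_width': 0.08525305099192669}
```

View pics/scene0.png

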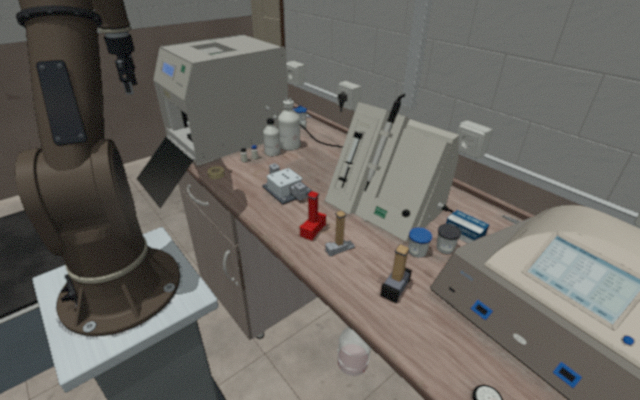

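View pics/top0.png

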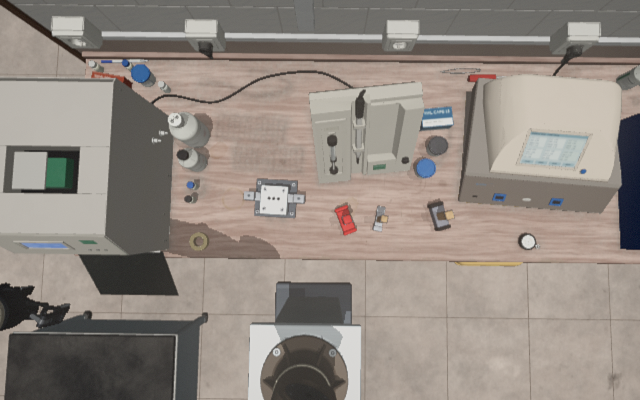

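Top view: mould at (276,198) with its lugs at (250,196) and (299,198). There are three mallet-like things:
- The red look-alike at (346,219) is excluded.
- The slim hammer at (380,218) has a small grey head and a thin handle.
- The one at (440,215) has a big head, black faces and a wood handle, so it fits the mallet.

Next I'll measure and take one confirming crop.

Run:
```python
from h import *
ims=[]
for n,(u0,v0,u1,v1) in dict(top=(235,165,475,245),scene=(255,155,435,310)).items():
    c=dict(np.load(f"/tmp/{n}.npz"));im=c["pixels"][v0:v1,u0:u1,::-1];s=800/(u1-u0) if n=="top" else 2
    ims.append(cv2.resize(im,None,fx=s,fy=s,interpolation=cv2.INTER_CUBIC))
ims[1]=cv2.copyMakeBorder(ims[1],0,0,0,800-ims[1].shape[1],cv2.BORDER_CONSTANT)
cv2.imwrite("pics/crop1.png",np.vstack(ims))
c=dict(np.load("/tmp/top.npz"));W=cloud(c)
sc=dict(np.load("/tmp/scene.npz"));S=cloud(sc)
tab=W[200:245,205:240].reshape(-1,3);print("table z",np.nanmedian(W[150:180,240:300,2]),np.nanmedian(S[230:235,250:260],axis=(0,1)))
def rect(P,t):
    P=P[np.isfinite(P).all(1)]
    r=cv2.minAreaRect((P[:,:2]*1000).astype(np.float32));print(t,len(P),np.round(r[0],1),np.round(r[1],1),round(r[2],1),"z",np.percentile(P[:,2],[5,50,95]).round(3))
def sel(W,u0,v0,u1,v1,z0,z1):
    P=W[v0:v1,u0:u1].reshape(-1,3);return P[(P[:,2]>z0)&(P[:,2]<z1)]
for t,b in dict(mallet=(420,190,465,240),hammer=(365,200,395,238),red=(330,200,360,238)).items():
    for z0,z1 in((.02,.05),(.1,.13)): rect(sel(W,*b,z0,z1),t+str(z0))
for z0,z1 in((.005,.015),(.04,.047),(.048,.058),(.057,.07)): rect(sel(W,235,170,315,225,z0,z1),"mould%g"%z0)
b=(375,235,420,305)
for z0,z1 in((.03,.045),(.05,.11),(.11,.13)): rect(sel(S,*b,z0,z1),"S mallet%g"%z0)
```

```text
table z -0.0013452629469171257 [ 0.33428785 -0.00403552 -0.01259436]
mallet0.02 395 [ 480.6 -408.4] [ 82.4 114.3] 26.1 z [0.025 0.035 0.043]
mallet0.1 94 [ 466.6 -380.2] [24.1 23.8] 19.0 z [0.103 0.117 0.121]
hammer0.02 86 [ 448.5 -206.7] [24.4 51.7] 78.9 z [0.02  0.023 0.043]
hammer0.1 59 [ 454.6 -209.4] [20.  19.6] 78.6 z [0.108 0.113 0.116]
red0.02 277 [ 452.  -111.5] [79.5 39.4] 21.6 z [0.031 0.035 0.039]
red0.1 84 [ 452.1 -111.6] [23.7 23.7] 21.2 z [0.112 0.118 0.12 ]
mould0.005 587 [517.3  79.4] [143.6 118.2] 87.7 z [0.006 0.009 0.013]
mould0.04 53 [505.3  76.9] [141.   80.3] 87.5 z [0.041 0.046 0.047]
mould0.048 859 [505.3  91.4] [167.5  79.5] 87.5 z [0.049 0.051 0.055]
mould0.057 8 [500.6  86.9] [151.1  40.8] 86.5 z [0.057 0.058 0.058]
S mallet0.03 410 [ 506.9 -365.3] [173.   41.2] 19.7 z [0.031 0.035 0.042]
S mallet0.05 328 [ 521.3 -357.8] [149.5  27.1] 23.8 z [0.052 0.073 0.106]
S mallet0.11 117 [ 462.6 -381.1] [23.6 24.1] 19.3 z [0.111 0.118 0.12 ]
```

View pics/crop1.png

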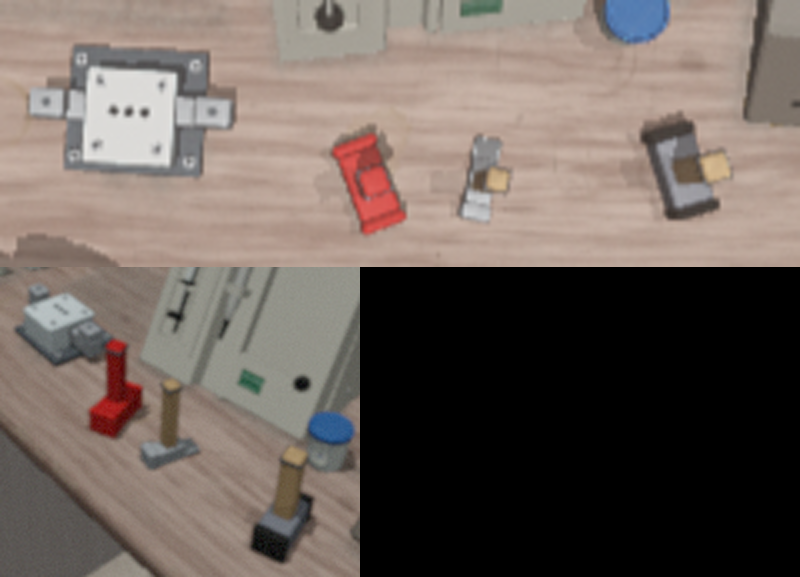

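The crop confirms it. The mallet is the item at top (440,215): grey block, two black faces, wood handle, top at 120 mm, axis at about (467,-380). The hammer's head is slimmer and has no rubber. Next: refine the mould and check clearances.

Run:
```python
from h import *
from scipy.spatial.transform import Rotation as R
T=cloud(dict(np.load("/tmp/top.npz")));S=cloud(dict(np.load("/tmp/scene.npz")))
A=np.vstack([T.reshape(-1,3),S.reshape(-1,3)]);A=A[np.isfinite(A).all(1)]
def rect(P,t):
    r=cv2.minAreaRect((P[:,:2]*1000).astype(np.float32));print(t,len(P),np.round(r[0],1),np.round(r[1],1),round(r[2],1))
for n,X in(("T",T),("S",S)):
    P=X.reshape(-1,3);P=P[np.isfinite(P).all(1)]
    m=(abs(P[:,1]-.09)<.12)&(abs(P[:,0]-.51)<.07);P=P[m]
    b=P[(abs(P[:,2]-.0515)<.003)&(abs(P[:,1]-.091)<.045)];rect(b,n+" block")
    for t,yc in(("L",.161),("R",.021)):
        l=P[(P[:,2]>.047)&(P[:,2]<.06)&(abs(P[:,1]-yc)<.022)];print(l[:,2].mean().round(4));rect(l,n+" lug"+t)
    Q=X.reshape(-1,3);Q=Q[np.isfinite(Q).all(1)]
    h=Q[(abs(Q[:,0]-.48)<.07)&(abs(Q[:,1]+.385)<.05)&(Q[:,2]>.03)&(Q[:,2]<.042)];rect(h,n+" head")
# height map 5 cm grid
print("cols y:",[round(.6-.05*j,2) for j in range(24)])
for i in range(12):
    x=.75-.05*i;row=[]
    for j in range(24):
        y=.6-.05*j;p=A[(abs(A[:,0]-x)<.025)&(abs(A[:,1]-y)<.025)&(A[:,2]<.7)];row.append("%4d"%(p[:,2].max()*1000) if len(p) else "   .")
    print("%.2f"%x,*row)
def ori(a): 
    x=np.array([0,0,-1.]);z=np.array([np.cos(a),np.sin(a),0]);return R.from_matrix(np.c_[x,np.cross(z,x),z]).as_rotvec()
for a in(20,-2.5,200,177.5,110,-70,87.5,-92.5):
    a=np.radians(a);print(round(np.degrees(a),1),[None if (q:=ik(p,ori(a))) is None else q.round(2) for p in([.467,-.38,.2],[.467,-.38,.08],[.45,.16,.1],[.45,.02,.1])])
```

```text
T block 618 [505.3  91.7] [75.9 79.5] 87.5
0.0532
T lugL 94 [516.7 159.8] [22.9 28.4] 1.0
0.0534
T lugR 92 [509.9  22.1] [22.8 28.5] 0.6
T head 287 [ 477.1 -403.9] [83.3 93.2] 18.6
S block 349 [502.6  91. ] [79.5 80. ] 87.6
0.0523
S lugL 52 [514.3 160.4] [37.5 24. ] 83.0
0.0526
S lugR 63 [506.5  20. ] [30.9 24.6] 87.7
S head 350 [ 479.  -392.1] [ 58.5 118.2] 74.7
cols y: [0.6, 0.55, 0.5, 0.45, 0.4, 0.35, 0.3, 0.25, 0.2, 0.15, 0.1, 0.05, -0.0, -0.05, -0.1, -0.15, -0.2, -0.25, -0.3, -0.35, -0.4, -0.45, -0.5, -0.55]
0.75  336  336  336  336  337  127  123    3    3    3    5    4  244  257  260  319  245  244  242   50   49   87  150  174
0.70  338  336  336  337  338  185  186    4    4    3    5    3  272  274  301  318  233  244  244   60   60   89  146  176
0.65  337  337  337  336  338  133  130    4    4    5    3    3  250  255  248  238  146  182  172   59   59   94  143  167
0.60  336  337  337  337  337  131  132    3    4    5    4    6    6  188  177  146   72   88   84   59    5   94  125  129
0.55  336  321  315  337  338   50   50    4   50   54   56   56    4   98   99  
[... 2127 characters left out ...]
0.  ,  0.53,  0.91,  1.7 , -0.45,  1.14, -0.19]), array([ 0.02,  0.69,  0.9 ,  1.83, -0.66,  0.95, -0.01]), array([-0.91,  0.38,  0.59,  2.1 , -0.31,  0.75, -1.34]), array([-0.71,  0.35,  0.71,  2.16, -0.34,  0.73, -1.  ])]
87.5 [array([-0.09,  0.6 ,  1.08,  1.71, -0.57,  1.19,  2.68]), array([ 0.07,  0.66,  0.8 ,  1.82, -0.59,  0.92,  2.67]), array([-0.56,  0.34,  0.13,  2.07, -0.07,  0.74,  1.14]), array([-0.4 ,  0.31,  0.29,  2.14, -0.13,  0.71,  1.51])]
-92.5 [array([-0.05,  0.56,  1.  ,  1.71, -0.51,  1.16, -0.52]), array([ 0.15,  0.61,  0.67,  1.82, -0.48,  0.88, -0.57]), array([-0.97,  0.39,  0.68,  2.1 , -0.36,  0.76, -1.68]), array([-0.81,  0.39,  0.84,  2.17, -0.42,  0.75, -1.3 ])]
```

```bash
cat >> h.py <<'E'
from scipy.spatial.transform import Rotation as R
def ori(a):
    a=np.radians(a);x=np.array([0,0,-1.]);z=np.array([np.cos(a),np.sin(a),0]);return R.from_matrix(np.c_[x,np.cross(z,x),z]).as_rotvec()
def st(t=""):
    s=read_state();print(t,"t%.2f"%s["time_s"],s["position"].round(4),"F",s["contact_force"].round(1),"M",s["moment"].round(2),"w%.4f"%s["grip_width"]);return s
E
python3 - <<'E'
from h import *
line_to([.26,.568,.40],vel=.3);st()
reach([.40,.0,.40],ori(10));st()
reach([.4646,-.3806,.20],ori(19));st()
line_to([.4646,-.3806,.083],vel=.12);st("down")
set_gripper(0.0,70);st("grip")
line_to([.4646,-.3806,.123],vel=.1);st("lift")
hold(.2);st()
for n in("top","scene"):c=cap(n);save(c,n+"1.png");np.savez("/tmp/%s1"%n,**c)
T=dict(np.load("/tmp/top1.npz"))["pixels"];S=dict(np.load("/tmp/scene1.npz"))["pixels"]
a=cv2.resize(T[150:270,380:520],None,fx=2.8,fy=2.8);b=cv2.resize(S[180:320,320:480],None,fx=2.4,fy=2.4)
cv2.imwrite("pics/grasp.png",np.hstack([a,b])[:,:,::-1]) if a.shape[0]==b.shape[0] else print(a.shape,b.shape)
E
```

```text
t0.87 [0.2599 0.5677 0.3993] F [-0.1  0.5 -0.3] M [-0.02 -0.    0.05] w0.0852
 t2.97 [0.4003 0.0012 0.4   ] F [0.5 0.4 0.3] M [0.01 0.02 0.04] w0.0855
 t4.57 [ 0.4656 -0.3795  0.2001] F [-0.3  0.3 -0.2] M [-0.05  0.   -0.02] w0.0854
down t5.69 [ 0.4649 -0.3811  0.0837] F [0.2 0.2 0. ] M [ 0.02 -0.06  0.  ] w0.0853
grip t6.29 [ 0.4649 -0.3805  0.0832] F [0.9 1.6 3.1] M [ 0.21 -0.12 -0.02] w0.0209
lift t6.84 [ 0.4647 -0.3804  0.123 ] F [ 0.5 -0.7 -3.2] M [ 0.02  0.03 -0.01] w0.0204
 t7.04 [ 0.4643 -0.3802  0.1224] F [-0.6 -1.6 -2.5] M [ 0.01  0.01 -0.01] w0.0210
```

View pics/grasp.png

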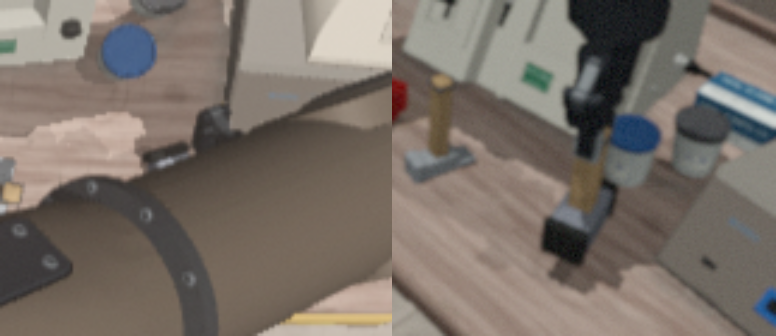

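The crop shows the mallet hanging upright in the gripper, with the hammer untouched at left. The wrist reads about 3 N, which matches 0.3 kg. Now I'll carry it to the left lug and give the first tap.

```bash
cat >> h.py <<'E'
O=np.array([.512,.0908]);YAW=-2.5;ZT=.102
def W2(x,y,z=ZT):
    c,s=np.cos(np.radians(YAW)),np.sin(np.radians(YAW));return [O[0]+c*x-s*y,O[1]+s*x+c*y,z]
def M2(p):
    c,s=np.cos(np.radians(YAW)),np.sin(np.radians(YAW));d=np.array(p[:2])-O;return np.array([c*d[0]+s*d[1],-s*d[0]+c*d[1]])
def fx(n=1):
    s=read_state();c,sn=np.cos(np.radians(YAW)),np.sin(np.radians(YAW));F=s["contact_force"];return c*F[0]+sn*F[1],M2(s["position"])[0]*1000+40,s["position"][2]
E
python3 - <<'E'
from h import *
line_to([.45,-.38,.26],vel=.25)
reach([.40,.0,.26],ori(YAW));reach(W2(-.085,.07,.2),ori(YAW))
line_to(W2(-.085,.07),vel=.15);st("pre")
line_to(W2(-.062,.07),vel=.06);hold(.2);print("base",[np.round(fx(),2) for _ in range(1)])
x=-.062
while x<-.040:
    x+=.0015;line_to(W2(x,.07),vel=.03);f=fx();print(round(x*1000+40,1),np.round(f,2))
    if f[0]<-4.5 : break
st()
for n in("top","scene"):c=cap(n);np.savez("/tmp/%s2"%n,**c)
S=dict(np.load("/tmp/scene2.npz"))["pixels"];T=dict(np.load("/tmp/top2.npz"))["pixels"]
cv2.imwrite("pics/tap1.png",np.hstack([cv2.resize(T[140:260,200:340],(400,343)),cv2.resize(S[120:240,220:360],(400,343))])[:,:,::-1])
E
```

```text
pre t10.89 [0.4309 0.1642 0.1028] F [ 0.3 -0.1 -1.7] M [ 0.   -0.02  0.05] w0.0206
base [array([  0.65, -22.36,   0.1 ])]
-20.5 [  0.16 -20.45   0.1 ]
-19.0 [ -1.36 -18.86   0.1 ]
-17.5 [  0.6  -17.36   0.1 ]
-16.0 [ -0.48 -15.88   0.1 ]
-14.5 [  0.38 -14.4    0.1 ]
-13.0 [  0.38 -12.85   0.1 ]
-11.5 [ -0.56 -11.71   0.1 ]
-10.0 [ -2.46 -10.49   0.1 ]
-8.5 [-4.2  -8.88  0.1 ]
-7.0 [-3.68 -7.13  0.1 ]
-5.5 [-4.25 -5.49  0.1 ]
-4.0 [-2.89 -3.88  0.1 ]
-2.5 [-3.3  -2.33  0.1 ]
-1.0 [-2.54 -0.81  0.1 ]
0.5 [-3.48  0.69  0.1 ]
 t15.38 [0.4758 0.1624 0.102 ] F [-3.4  1.  -3.9] M [0.38 1.06 0.01] w0.0207
```

View pics/tap1.png

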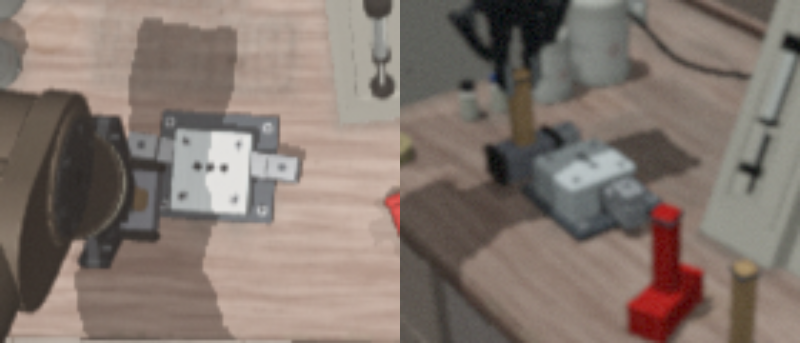

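The picture shows the head still against the left lug at left (142,145), while the right lug at (285,165) is unmoved. The bar yielded below my 4.5 N stop threshold, so this stroke went on longer than I meant. I'll back off and measure before anything else.

```bash
cat >> h.py <<'E'
def rect(P,t):
    r=cv2.minAreaRect((P[:,:2]*1000).astype(np.float32));print(t,len(P),"M",(M2(np.array(r[0])/1000)*1000).round(1),np.round(r[1],1),round(r[2],1),"z%.3f"%P[:,2].mean())
def lugs(tag):
    for n in("top","scene"):
        c=cap(n);np.savez("/tmp/%s_%s"%(n,tag),**c);lugm(n,c)
def lugm(n,c):
        P=cloud(c).reshape(-1,3);P=P[np.isfinite(P).all(1)]
        m=(P[:,2]>.046)&(P[:,2]<.06)&(abs(P[:,0]-.52)<.05)
        for t,yc in(("L",.161),("R",.021)):
            l=P[m&(abs(P[:,1]-yc)<.022)]
            if len(l)>5: rect(l,n+" lug"+t)
E
python3 - <<'E'
from h import *
print("before");[lugm(n,dict(np.load("/tmp/%s.npz"%n))) for n in("top","scene")]
line_to(W2(-.110,.07),vel=.15);line_to(W2(-.110,-.07),vel=.2);st()
print("after");lugs("a")
# mallet handle/head tilt from scene
P=cloud(dict(np.load("/tmp/scene_a.npz"))).reshape(-1,3);p=read_state()["position"]
P=P[np.isfinite(P).all(1)];P=P[(abs(P[:,0]-p[0])<.06)&(abs(P[:,1]-p[1])<.05)&(P[:,2]<.1)&(P[:,2]>.005)]
for z in(.02,.03,.04,.05,.055,.065,.075):
    q=P[abs(P[:,2]-z)<.004]
    if len(q): print(z,len(q),q[:,0].min().round(3),q[:,0].max().round(3),q[:,1].min().round(3))
T=dict(np.load("/tmp/top_a.npz"))["pixels"];S=dict(np.load("/tmp/scene_a.npz"))["pixels"]
cv2.imwrite("pics/tap2.png",np.hstack([cv2.resize(T[140:260,200:340],(400,343)),cv2.resize(S[120:240,220:360],(400,343))])[:,:,::-1])
E
```

```text
before
top lugL 94 M [ 1.7 69.2] [22.9 28.4] 1.0 z0.053
top lugR 94 M [  0.9 -68.6] [22.8 28.7] 0.6 z0.053
scene lugL 55 M [-1.6 70.1] [38.2 23.7] 79.6 z0.052
scene lugR 65 M [ -2.4 -71. ] [30.9 24.6] 87.7 z0.052
 t16.94 [0.3995 0.0261 0.102 ] F [ 0.7 -0.5 -2.3] M [ 0.06  0.03 -0.02] w0.0207
after
top lugL 92 M [15.6 69.8] [29.9 23.6] 82.2 z0.053
top lugR 88 M [  1.2 -69.6] [29.6 23.7] 79.9 z0.053
scene lugL 52 M [11.3 65.7] [29.8 22.1] 86.8 z0.052
scene lugR 67 M [ -2.5 -70.3] [33.6 23.8] 83.5 z0.052
0.02 27 0.359 0.428 0.007
0.03 77 0.358 0.432 0.004
0.04 74 0.358 0.433 0.003
0.05 129 0.358 0.434 0.004
0.055 194 0.358 0.437 0.004
0.065 29 0.386 0.407 0.014
0.075 25 0.387 0.408 0.014
```

View pics/tap2.png

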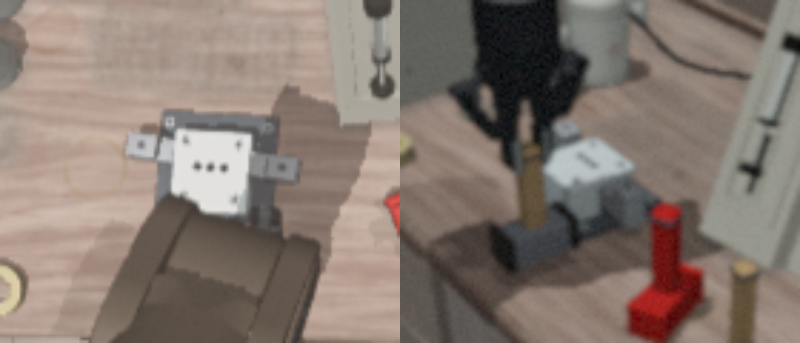

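Back at standoff, the left lug at (142,145) has moved 12 to 13 mm, slightly over the "about 10 mm" lead. The right lug at (285,167) is still seated, and the mallet is still vertical in the grip. From here I'll use fixed short strokes, right side first.

```bash
cat >> h.py <<'E'
def tap(y,face,v=.03):
    "advance head face to mould x=face mm, from just in front, then back off"
    x0=(face-16-40)/1000
    line_to(W2(x0,y),vel=.12);line_to(W2((face-8-40)/1000,y),vel=.06)
    log=[]
    for k in range(1,9):
        line_to(W2((face-8+k-40)/1000,y),vel=v);f=fx();log.append((round(float(f[1]),1),round(float(f[0]),1)))
    print("tap",y,face,log);line_to(W2(x0,y),vel=.12)
E
python3 - <<'E'
from h import *
tap(-.07,-4);tap(-.07,3.5)
line_to(W2(-.110,-.07),vel=.2);st();lugs("b")
E
```

```text
tap -0.07 -4 [(-11.6, -3.1), (-10.3, -2.8), (-9.0, -2.3), (-8.0, -2.2), (-6.9, -2.1), (-5.9, -2.8), (-4.9, -2.2), (-3.8, -2.2)]
tap -0.07 3.5 [(-3.5, -0.3), (-3.0, -3.1), (-1.9, -3.5), (-0.6, -2.9), (0.4, -2.3), (1.5, -2.2), (2.5, -3.6), (3.6, -3.5)]
 t23.43 [0.3999 0.0261 0.1024] F [ 1.5 -0.  -1.9] M [ 0.04 -0.05 -0.04] w0.0209
top lugL 95 M [15.9 70.3] [23.  28.4] 1.4 z0.053
top lugR 87 M [ 18.  -67.7] [23.2 28.4] 1.1 z0.053
scene lugL 52 M [13.1 68.5] [30.5 24.7] 85.0 z0.052
scene lugR 64 M [ 14.1 -69.4] [25.2 30.8] 7.5 z0.052
```

Run:
```python
from h import *
line_to(W2(-.110,.07),vel=.25);tap(.07,7.5)
line_to(W2(-.110,.07),vel=.2);line_to(W2(-.110,-.07),vel=.25);tap(-.07,7.3)
line_to(W2(-.110,-.07),vel=.2);st();lugs("c")
T=dict(np.load("/tmp/top_c.npz"));W=cloud(T)
# near edges of lugs vs block near edge, top view: mould-x profile at fixed mould y
P=W.reshape(-1,3);P=P[np.isfinite(P).all(1)];m=(P[:,2]>.046)&(P[:,2]<.06);P=P[m]
Q=np.array([M2(p) for p in P])*1000
P0=cloud(dict(np.load("/tmp/top.npz"))).reshape(-1,3);P0=P0[np.isfinite(P0).all(1)];P0=P0[(P0[:,2]>.046)&(P0[:,2]<.06)];Q0=np.array([M2(p) for p in P0])*1000
for t,y in(("L",70),("R",-70)):
    for n,q in(("0",Q0),("now",Q)):
        s=q[(abs(q[:,1]-y)<12)&(abs(q[:,0])<60)];print(t,n,len(s),s[:,0].mean().round(2),np.median(s[:,0]).round(2))
```

```text
tap 0.07 7.5 [(0.4, 0.6), (1.4, 0.1), (2.0, -2.8), (3.2, -3.1), (4.4, -2.6), (5.5, -2.6), (6.4, -3.0), (7.5, -2.9)]
tap -0.07 7.3 [(0.2, -0.0), (1.3, -0.6), (2.4, 1.1), (3.3, 0.7), (3.8, -2.4), (4.9, -3.2), (6.1, -3.3), (7.2, -3.2)]
 t32.32 [0.4    0.0261 0.1024] F [ 0.8  0.8 -2.3] M [ 0.04 -0.07  0.01] w0.0207
top lugL 92 M [21.3 71. ] [23.1 28. ] 1.9 z0.053
top lugR 93 M [ 20.7 -67.3] [22.9 28.8] 0.6 z0.053
scene lugL 55 M [16.8 69.9] [31.8 22.3] 89.1 z0.052
scene lugR 63 M [ 17.  -68.6] [25.3 30.8] 2.2 z0.052
L 0 76 1.54 1.63
L now 77 20.68 21.04
R 0 74 0.78 0.92
R now 78 20.53 20.49
```

Run:
```python
from h import *
tap(-.07,7.9)
line_to(W2(-.110,-.07),vel=.2);line_to(W2(-.110,.07),vel=.25);tap(.07,8.4)
line_to(W2(-.110,.07),vel=.2);line_to(W2(-.110,.07,.26),vel=.25);st()
reach([.40,.0,.26],ori(0));reach([.4646,-.3806,.2],ori(19))
lugs("d")
line_to([.4646,-.3806,.09],vel=.12);hold(.2);f0=st("above")["contact_force"][2]
z=.09
while z>.080:
    z-=.001;line_to([.4646,-.3806,z],vel=.03);f=read_state()["contact_force"][2]
    if f-f0>2.5:break
st("touch %.3f"%z)
set_gripper(.05);hold(.3);st("open");set_gripper(.085)
line_to([.4646,-.3806,.20],vel=.12)
reach([.40,-.1,.35],ori(10));st()
lugs("e")
T=dict(np.load("/tmp/top_e.npz"));S=dict(np.load("/tmp/scene_e.npz"))
for n,c in(("T",T),("S",S)):
    P=cloud(c).reshape(-1,3);P=P[np.isfinite(P).all(1)]
    h=P[(abs(P[:,0]-.465)<.04)&(abs(P[:,1]+.38)<.04)&(P[:,2]>.11)&(P[:,2]<.13)]
    if len(h):print(n,h.mean(0).round(4),len(h))
cv2.imwrite("pics/end.png",np.hstack([cv2.resize(T["pixels"][140:260,230:470],(480,240)),cv2.resize(S["pixels"][120:320,200:440],(288,240))])[:,:,::-1])
```

```text
tap -0.07 7.9 [(0.8, 1.1), (1.9, 0.3), (2.9, 0.4), (4.0, 0.4), (5.0, -0.4), (5.9, 0.6), (6.8, -0.5), (7.3, -3.5)]
tap 0.07 8.4 [(1.3, 0.1), (2.4, -0.6), (3.5, 0.4), (4.5, -0.4), (5.5, 0.1), (6.5, 0.7), (7.0, -1.3), (7.9, -3.6)]
 t41.29 [0.4049 0.1656 0.2594] F [ 0.1  0.3 -2.8] M [0.02 0.04 0.03] w0.0207
top lugL 96 M [21.3 70.9] [23.2 29. ] 0.3 z0.053
top lugR 94 M [ 20.6 -67.5] [22.7 28.5] 1.2 z0.053
scene lugL 48 M [15.9 68.3] [24.2 30.3] 5.2 z0.053
scene lugR 65 M [ 15.5 -69.4] [23.6 29. ] 1.3 z0.052
above t45.29 [ 0.465  -0.3808  0.0907] F [ 0.5  0.1 -2.7] M [ 0.01 -0.01 -0.02] w0.0208
touch 0.082 t47.29 [ 0.4652 -0.381   0.083 ] F [0.1 2.3 8.9] M [ 0.35  0.39 -0.02] w0.0206
open t47.98 [ 0.4646 -0.3806  0.0819] F [ 0.8 -0.3  0.5] M [0.   0.   0.02] w0.0502
 t50.79 [ 0.4001 -0.1003  0.3498] F [ 0.4 -0.  -0. ] M [-0.04  0.   -0.05] w0.0849
top lugL 95 M [21.4 70.5] [23.2 28.3] 0.0 z0.053
top lugR 94 M [ 20.8 -67.5] [23.4 28.2] 1.1 z0.053
scene lugL 49 M [18.  71.5] [31.7 22.4] 85.1 z0.052
scene lugR 61 M [ 17.7 -69.5] [29.8 23.9] 84.2 z0.052
T [ 0.4659 -0.379   0.1172] 84
S [ 0.4612 -0.3824  0.1167] 118
```

View pics/end.png

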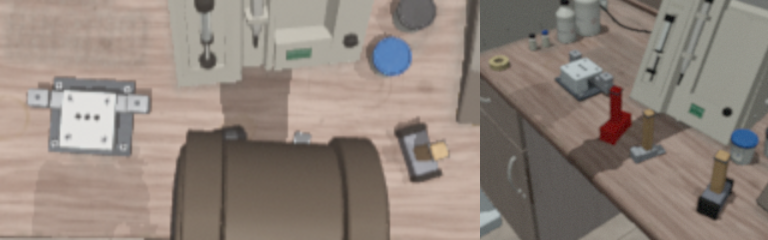

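The picture shows the mallet standing upright on its head at (420,152) in the top crop. The bar is straight and forward, with its lugs at (38,98) and (137,102). The hammer and the red look-alike are where they were, and the arm is clear of everything. Handing in.

```bash
python3 -c "
from bench import *
job_done()"
```

```text
the job is handed in; nothing more can be done
```

The bar is out by about 20 mm at both ends and the mallet is standing on its head again, but on the first stroke the left end got further ahead than you asked. I handed the job in at about 51 s.

- **What I did:** I gripped the rubber-faced mallet by its handle and drove the lugs in this order: left, right, right, left, right, right, left. Contact forces were about 2–4 N. I then put the mallet back where it had stood, let go and moved the arm clear.
- **Final checks:** In the top view the left end has moved 19.7 mm and the right 19.9 mm. The scene view gives 19.6 mm and 20.1 mm. The mallet's handle top is still about 0.12 m high at its original spot, and the hammer and the red look-alike look untouched.
- **What went wrong:** My stop threshold was 4.5 N, but the bar gave way below that. The first left stroke was therefore one continuous push that ran on to about 12–14 mm while the right end was still seated. That exceeds the "about 10 mm" lead and was not a light tap. After that, neither end led the other by more than about 5 mm.
- **Disagreement:** The two cameras differ by about 3–4 mm in absolute x, so the displacements above compare each camera with its own first picture.

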